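# Fetch the ophthalmoscope from behind the drops

## Task

The ophthalmoscope lies at the back of the grey drug tray, behind the dropper bottle, the square bottle and the steel jar. Stand all three aside together on the rubber mat, then lay the ophthalmoscope lengthwise in the steel instrument tray and finally stand each container back on the very spot in the drug tray where it stood at first, so that nobody takes the wrong drops. Keep the three containers upright all the time, set everything down rather than dropping it, and leave the lens, the occluder and the case alone.

Things in the scene. Friction and masses are not known exactly. Their poses are not given: they have to be found in the camera images.
- dropper: Loose round amber glass dropper bottle with a paper label, black collar and rubber bulb, upright in the drug tray. Straight wall, 36 mm in diameter, from the foot up to 72 mm; collar 24 mm in diameter to 91 mm; 104 mm tall in all; about 90 g. Origin at the centre of its underside, z up. Its place in the row is drawn afresh at each start.
- square_bottle: Loose white plastic bottle of square section, 40 x 40 mm (sides along its x and y), straight up to 74 mm, with a round grey cap 26 mm in diameter; 94 mm tall; about 120 g. Origin at the centre of its underside, z up. Stands upright in the drug tray, sides nearly parallel to the tray's; its place in the row is drawn afresh.
- jar: Loose round stainless steel jar with lid, the lid held fast; straight wall 44 mm in diameter up to 80 mm, then a small knob to 95 mm; about 130 g. Origin at the centre of its underside, z up. Stands upright in the drug tray; its place in the row is drawn afresh.
- scope: Loose black ophthalmoscope lying flat along the drug tray's y, 10 mm behind the containers: no room for fingers till they are gone. 193 mm long along its x: round handle, diameter 28, x -95 to +30; neck; head block 36 wide (y), 28 thick (z), x 42 to 98. About 220 g. Origin on the underside at its centre of mass, under the handle: grip across it there. May lie either way round in the steel tray.
- drug_tray: Fixed grey plastic tray, 140 mm (x) by 220 mm (y), floor 4 mm thick, rim 14 mm high and 3 mm thick. Origin at the centre of its underside, x pointing from the robot's side to the back. The three containers stand in a row along y, at about x = -34 mm and y = -56, 0 and +56 mm; the ophthalmoscope lies behind them at about x = +15 mm.
- mat: Fixed dark ribbed rubber mat, 130 mm (x) by 200 mm (y), 3 mm thick, empty at the start: the side area. Origin at the centre of its underside.
- steel_tray: Fixed shallow stainless steel instrument tray, 240 mm long (x) by 115 mm wide (y), floor 3 mm thick, rim 12 mm high and 3 mm thick, empty at the start. Origin at the centre of its underside. The ophthalmoscope is to lie in it, near the middle and along its length.
- lens: Bystander: hand-held condensing lens, a black ring 52 mm in diameter and 18 mm high with glass in it, lying on the bench. Origin at the centre of its underside.
- occluder: Bystander: black eye occluder lying on the bench, a flat disc 58 mm in diameter with a flat handle, 174 mm long along its y, 8 mm thick. Origin on its underside, 50 mm from the disc's centre.
- case: Bystander: closed grey instrument case, 60 x 120 x 36 mm, lying on the bench. Origin at the centre of its underside.

How it is judged:
By the outcome, as a careful person would: the job done as asked, in the order asked, and still so for the second after the job is handed in, with the robot touching nothing.
It also fails if it takes over 144 s, if anything falls off the work surface, if the arm or the gripper's body presses on something with over 40 N, if the wrist force passes 120 N, or if a joint passes its speed limit or range.

## Robot

A 6-joint arm with a two-finger parallel gripper is mounted at the origin on the work surface. World frame = base frame: x ahead of the robot, y to its left, z up, the work surface at z = 0. Lengths are in mm, angles in rad, forces in N, time in s.
With the tool pointing down it reaches from about 300 to 775 mm from the base axis. Payload 14.6 kg.
Tool frame: the origin (TCP) lies at the very end of the fingers, on their centre line; the grasp point (between the pads) lies 19 mm behind it; z points along the fingers, y is the direction in which the jaws open and shut (so a half turn about z gives the same grasp; the last joint's range is limited). The gripper opens to 85 mm and grips with 20 to 120 N. Pads are 22 mm wide; open, the fingers measure 114 mm over their backs; the gripper's body (76 mm by 85 mm) begins 54 mm behind the grasp point. The pads swing forward as they close: fully open they stand 13 mm farther back than shut.
Start: joints at [-1.189, 0.3, 1.521, -0, 1.321, -0.067], TCP at [238.629, -495.526, 231.281] pointing down, gripper open.
Joint ranges: [-3.03, 3.03], [-0.79, 2.21], [0.23, 2.52], [-1.04, 4.18], [0, 3.07], [-2.55, 2.55]. Speed limits (rad/s): [2.22, 2.22, 2.57, 3.14, 3.14, 3.14].

## Interface

Orientations are given as a unit quaternion [w, x, y, z].
In Python, from rig import ctrl gives the robot as it stands.
- The arm moves only by the tool jog_arm, never from a script. Its argument "commands" is a list of rows, each a list of 7 numbers: the turn, a rotation vector about the tool's x, y, z in rad, then the shift along the tool's x, y, z in mm, then the finger opening in mm, from 0 to 85.4. In form: [[wx, wy, wz, x, y, z, gripper], ...]. A call has 1 to 20 rows; each row shifts and turns the commanded pose from where the row before left it, along the tool's axes as they then stand; what a row does not reach is not made up. A row lasts 1/8 s, in which the tool goes at most 62.5 mm and 10.7 degrees, less where a joint would pass 70% of its speed; a pose out of reach is approached as far as the arm can. A call is refused whole if a number of a shift passes 62.5 or a number of a turn 0.188, either way. A call with a gripper value outside its range is refused whole. The fingers move at their own pace and stop on an object; the grip force is fixed at half the most. Time passes only in rows, so rows that do not move let the fingers close. It gives the time, the measured TCP pose, the force and the opening at its end, in the units of the state.
- ctrl.observe(): the state, without advancing time (a new reading comes with each control period).
- ctrl.camera(name): name is "side" or "top"; returns a dict with "color" (384x512x3 uint8, blue, green, red), "vertical_fov" (degrees; the focal length in pixels is half the picture's height over the tangent of half this angle, whatever the lens; pixels are square), "cx", "cy" (the principal point, pixels), "eye" and "rotation" of the camera in the world. Camera axes: x right, y down, z forward; pixel columns grow to the right and rows downward; lengths in mm; the calibration is good to about 2 mm. A picture is of the moment at which its call begins. There is no depth.
- ctrl.sign_off(): hands the job in, once; it reports no verdict.
The state is a dict: "time": time; "joint_positions": joint angles; "qvel": joint speeds; "tau": joint torques, N m; "ee_pos": TCP position; "tcp_rot": TCP orientation; "ft_force": force on the tool from outside, world axes, zero at the start; "wrist_torque": the same for the moment, N m; "finger_gap": finger opening in mm.
Only numpy, scipy, OpenCV 4.12 (cv2) and the standard library are available. Lean on these libraries where they do the work, as an engineer would, in place of code of your own. Each camera call takes 0.05 s, during which the arm holds its last target. There are 200 camera calls.

## Working session

There is one attempt and no reset: what is moved stays moved. The work goes in short steps, Python scripts to look and compute and a tool call to move; the robot and the scene stay as the last step left them, time stands still between calls to the robot, and variables do not carry over. Pictures are saved under pics/ and viewed, about 12 in all and at most 16, crops included, and the job is handed in when it is done.

Besides the shell and the picture viewer there is one more tool, called after "Call:" as name([rows], argument=value, ...), one row to a line, values as JSON. jog_arm: Moves the arm, as the interface text tells. Its arguments: {"type":"object","properties":{"commands":{"type":"array"}},"required":["commands"]}

```bash
mkdir -p pics; ls; python3 - <<'E'
from rig import ctrl
import cv2
s=ctrl.observe(); print(s)
for n in("top","side"):
    c=ctrl.camera(n); cv2.imwrite(f"pics/{n}0.png",cv2.resize(c["color"],None,fx=1.5,fy=1.5)); cv2.imwrite(f"pics/{n}0raw.png",c["color"])
    print(n,{k:v for k,v in c.items() if k!="color"})
E
```

```text
pics
{'time': 0.0, 'joint_positions': array([-1.18859094e+00,  3.00478609e-01,  1.52162052e+00,  4.00980208e-06,
        1.32071074e+00, -6.65853573e-02]), 'qvel': array([-0.00071592,  0.00107398, -0.00177351, -0.00103288,  0.00154485,
       -0.00135302]), 'tau': array([ 1.88283215e-03, -5.43501127e+01, -3.61791694e+01, -6.84822635e-05,
        3.96135074e-03, -6.66150936e-05]), 'ee_pos': array([ 238.543508  , -495.29847407,  230.70051453]), 'tcp_rot': array([-6.01354754e-04,  9.74928756e-01,  2.22516406e-01, -9.37288572e-05]), 'ft_force': array([ 0.37059583,  1.10694065, -0.97325633]), 'wrist_torque': array([ 0.03525048,  0.01320238, -0.05251522]), 'finger_gap': 85.28080515046003}
top {'vertical_fov': 49.909409842792726, 'cx': 252.94092723037147, 'cy': 199.9032052260236, 'eye': array([ 482.04524987,  -22.11636112, 1184.1503999 ]), 'rotation': array([ 0.04530819, -0.70247788,  0.7091474 , -0.03977381])}
side {'vertical_fov': 56.671010873514426, 'cx': 258.4926874376582, 'cy': 193.2715260589342, 'eye': array([497.25232091, 598.81723318, 615.33034314]), 'rotation': array([ 0.03697266, -0.08196555,  0.91090878, -0.40269078])}
```

View pics/top0.png

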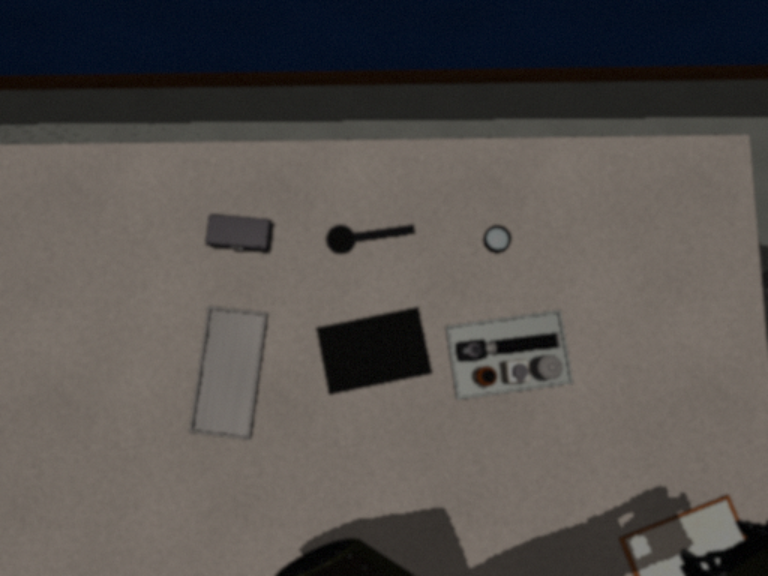

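View pics/side0.png

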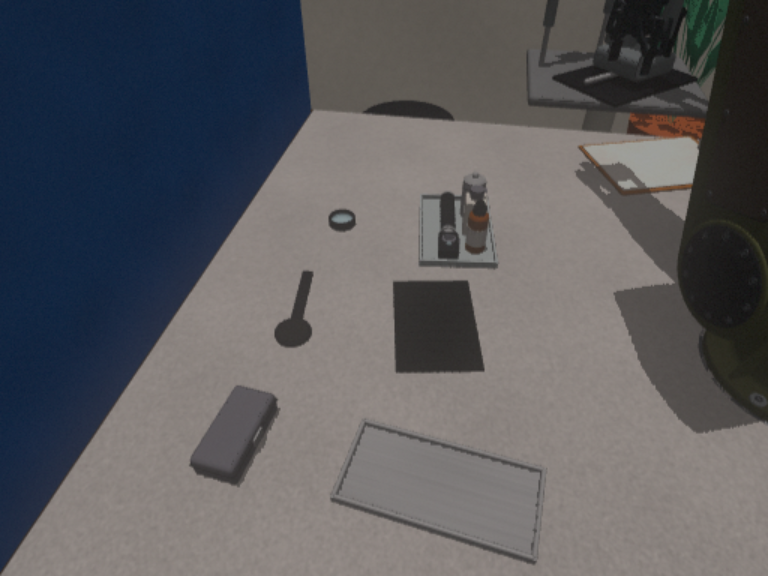

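Top view: drug tray at about (508,355) with dropper on the left (+y), square bottle in the middle and jar on the right. The mat is at (374,350) and the steel tray at (230,372), both at 1.5x scale. I'll enlarge both views.

```bash
python3 - <<'E'
import cv2,numpy as np
t=cv2.imread("pics/top0raw.png"); s=cv2.imread("pics/side0raw.png")
def crop(im,x,y,w,h,f): 
    o=cv2.resize(im[y:y+h,x:x+w],None,fx=f,fy=f,interpolation=cv2.INTER_CUBIC)
    o=np.clip(o.astype(float)*1.5,0,255).astype(np.uint8)
    for k in range(0,w,10): cv2.putText(o,str(x+k),(k*f,8),0,.3,(0,255,255)); cv2.line(o,(k*f,10),(k*f,14),(0,255,255))
    for k in range(0,h,10): cv2.putText(o,str(y+k),(0,k*f+4),0,.3,(0,255,255))
    return o
cv2.imwrite("pics/tc.png",crop(t,290,200,100,72,8))
cv2.imwrite("pics/tc2.png",crop(t,120,195,180,105,4))
cv2.imwrite("pics/sc.png",crop(s,270,108,70,75,8))
E
```

```text
(no output)
```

View pics/tc.png

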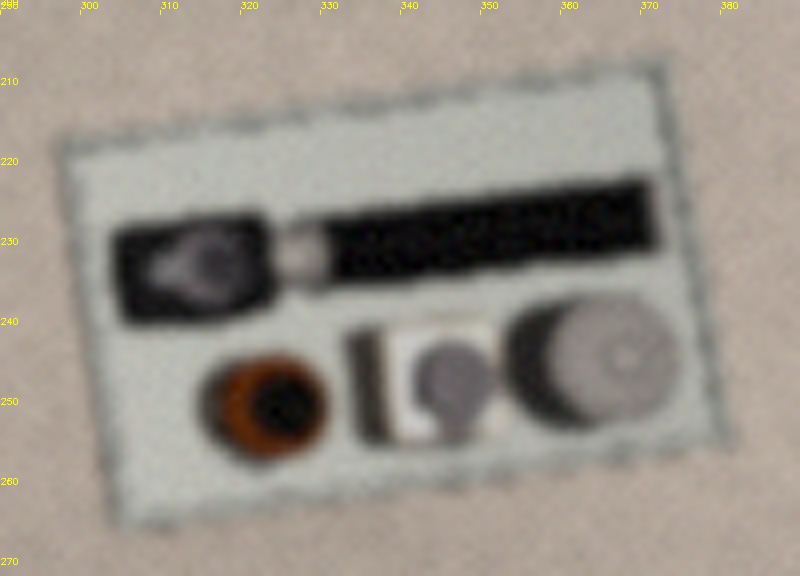

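View pics/tc2.png

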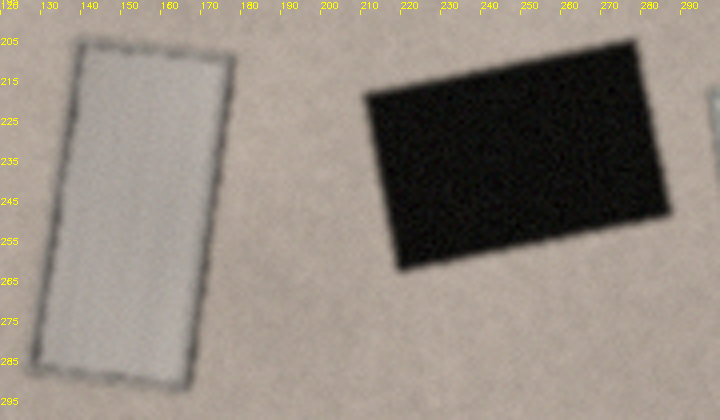

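View pics/sc.png

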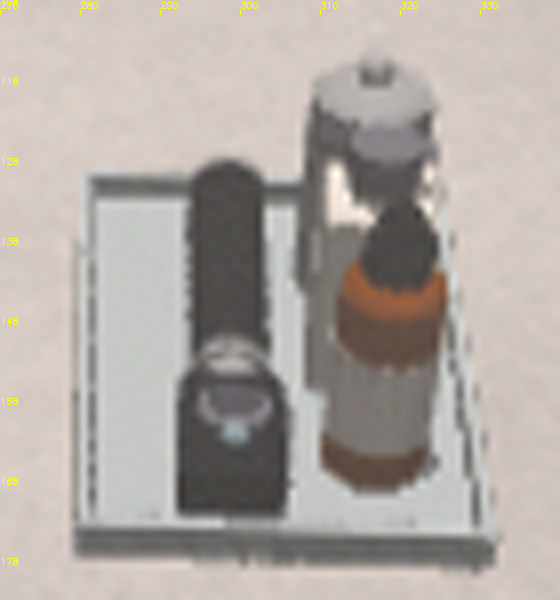

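The crops show the top-view rim corners of the drug tray near (297,217), (372,208), (380,255) and (305,265). The mat and steel tray corners are clear too. The scope's head is at the +y end. Next I'll fit poses from both cameras and check the scale.

```bash
cat > h.py <<'E'
import numpy as np
from scipy.spatial.transform import Rotation as R
from scipy.optimize import least_squares
C={'top':dict(f=192/np.tan(np.radians(49.909409842792726/2)),c=(252.941,199.903),eye=np.array([482.045,-22.116,1184.150]),q=[0.04530819,-0.70247788,0.7091474,-0.03977381]),
'side':dict(f=192/np.tan(np.radians(56.671010873514426/2)),c=(258.493,193.272),eye=np.array([497.252,598.817,615.330]),q=[0.03697266,-0.08196555,0.91090878,-0.40269078])}
for c in C.values(): c['R']=R.from_quat(np.roll(c['q'],-1)).as_matrix()
def proj(n,P):
    c=C[n]; p=(np.atleast_2d(P)-c['eye'])@c['R']; return p[:,:2]/p[:,2:]*c['f']+c['c']
def back(n,uv,z):
    c=C[n]; d=c['R']@np.array([(uv[0]-c['c'][0])/c['f'],(uv[1]-c['c'][1])/c['f'],1.]); return c['eye']+d*(z-c['eye'][2])/d[2]
def rect(lx,ly,z): return np.array([[lx/2,ly/2,z],[lx/2,-ly/2,z],[-lx/2,-ly/2,z],[-lx/2,ly/2,z]])
def fit(loc,obs,x0):
    def place(x): a=x[2]; return loc@np.array([[np.cos(a),np.sin(a),0],[-np.sin(a),np.cos(a),0],[0,0,1]])+[x[0],x[1],0]
    def res(x):
        P=place(x); return np.concatenate([(proj(n,P[i])[0]-uv) for n,i,uv in obs])
    r=least_squares(res,x0); return r.x,r.fun.reshape(-1,2)
E
python3 - <<'E'
from h import *
T={'drug':(rect(140,220,14),[(297,217.5),(372,208),(380,255),(305,265.5)]),'mat':(rect(130,200,3),[(210.5,218.5),(277,205),(285.5,248),(219.5,262)]),'steel':(rect(240,115,12),[(139.5,205),(177.5,209),(166.5,292),(129,287)])}
S={'drug':[(280.5,122),None,(330.5,166.5),(279.5,166.3)],'mat':[None]*4,'steel':[None]*4}
def s(l): return [np.array(p)/1.5 for p in l]
S['mat']=s([(396,371),(393,281),(468,281),(482,370)]); S['steel']=s([(332,498),(362,420),(545,467),(537,559)])
# order: back-left(+x,+y), back-right(+x,-y), front-right, front-left
S['drug']=[(279.5,166.3),(280.5,122),None,(330.5,166.5)]
for k,(L,o) in T.items():
    ot=[('top',i,np.array(u)) for i,u in enumerate(o)]; os=[('side',i,np.array(u)) for i,u in enumerate(S[k]) if u is not None]
    for nm,ob in(('top',ot),('side',os),('both',ot+os)):
        x,r=fit(L,ob,[480,0,0]); print(k,nm,x.round(3),r.round(1).tolist())
print(np.array([back('top',(322,251),91)]))
E
```

```text
drug top [ 5.17826e+02 -2.54078e+02  1.26000e-01] [[-0.7, -0.5], [0.8, -1.4], [1.3, 0.8], [-1.4, 1.0]]
drug side [ 5.24523e+02 -2.92346e+02  1.24000e-01] [[-0.1, -1.2], [-0.2, 1.0], [0.2, 0.4]]
drug both [ 5.20230e+02 -2.62224e+02  1.16000e-01] [[2.3, -1.7], [4.0, -1.9], [4.0, 0.3], [1.2, -0.3], [-0.3, 5.7], [0.1, 6.0], [1.2, 7.5]]
mat top [5.29347e+02 1.07000e+00 1.94000e-01] [[-1.0, -0.5], [0.6, -1.0], [1.7, 0.5], [-1.3, 0.9]]
mat side [ 5.3171e+02 -2.1580e+00  1.8500e-01] [[-0.9, -0.0], [-0.0, -0.3], [-0.1, -0.5], [1.1, 0.4]]
mat both [ 5.3076e+02 -3.3400e-01  1.8800e-01] [[-0.4, -1.2], [1.3, -1.3], [2.1, 0.3], [-1.0, 0.2], [-0.5, 0.8], [0.1, 0.3], [0.0, -0.0], [1.6, 1.0]]
steel top [ 4.90589e+02  2.69781e+02 -1.14000e-01] [[-0.6, -1.3], [1.2, -1.2], [1.3, 0.9], [-1.9, 1.5]]
steel side [ 4.92656e+02  2.72839e+02 -1.11000e-01] [[-1.3, 0.3], [-0.3, -0.9], [0.8, -0.6], [0.7, 0.5]]
steel both [ 4.92045e+02  2.71884e+02 -1.12000e-01] [[-1.4, -1.8], [0.4, -1.7], [0.7, 0.4], [-2.6, 1.0], [-0.8, -0.2], [0.2, -1.3], [1.2, -1.0], [1.0, -0.0]]
[[ 477.38995436 -194.26200754   91.        ]]
```

```bash
cat > fit0.py <<'E'
from h import *
T={'drug':(rect(140,220,14),[(297,217.5),(372,208),(380,255),(305,265.5)]),'mat':(rect(130,200,3),[(210.5,218.5),(277,205),(285.5,248),(219.5,262)]),'steel':(rect(240,115,12),[(139.5,205),(177.5,209),(166.5,292),(129,287)])}
s=lambda l:[np.array(p)/1.5 for p in l]
S={'mat':s([(396,371),(393,281),(468,281),(482,370)]),'steel':s([(332,498),(362,420),(545,467),(537,559)]),
'drug':[(279.5,174.3),(280.5,130),None,(330.5,174.5)]}
def dist(n,uv,k,sc):
    d=(uv-C[n]['c'])*sc; r2=(d**2).sum(-1,keepdims=True)/C[n]['f']**2; return C[n]['c']+d*(1+k*r2)
def place(L,x): a=x[2]; return L@np.array([[np.cos(a),np.sin(a),0],[-np.sin(a),np.cos(a),0],[0,0,1]])+[x[0],x[1],0]
def res(p,full=False,ks=1):
    out={}
    kk={'top':(p[0],1+ks*p[1]),'side':(p[2],1+ks*p[3])}
    for j,(k,(L,o)) in enumerate(T.items()):
        P=place(L,p[4+3*j:7+3*j])
        for n,O in(('top',o),('side',S[k])):
            q=dist(n,proj(n,P),*kk[n]); out[k,n]=np.array([q[i]-O[i] if O[i] is not None else (0,0) for i in range(4)])
    return out if full else np.concatenate([v.ravel() for v in out.values()])
for ks in(0,1):
    r=least_squares(res,[0,0,0,0,518,-254,.12,530,0,.19,491,270,-.11],kwargs=dict(ks=ks)); print(ks,r.cost,r.x.round(3))
    for k,v in res(r.x,True,ks).items(): print(k,v.round(1).tolist())
E
python3 fit0.py
```

```text
0 15.61545144235808 [-1.8200000e-01  2.8932900e+02 -6.1000000e-02  1.1261679e+04
  5.1820800e+02 -2.5719600e+02  1.1900000e-01  5.3046000e+02
 -1.7400000e-01  1.8900000e-01  4.9003100e+02  2.7577000e+02
 -1.1800000e-01]
('drug', 'top') [[0.4, -1.0], [0.2, -1.4], [-0.5, -0.2], [-0.9, 0.1]]
('drug', 'side') [[0.3, -1.0], [0.4, -0.9], [0.0, 0.0], [1.8, 0.8]]
('mat', 'top') [[-0.4, -1.1], [1.2, -1.2], [1.9, 0.2], [-0.9, -0.0]]
('mat', 'side') [[-0.4, 0.8], [0.2, 0.3], [0.1, 0.0], [1.5, 0.9]]
('steel', 'top') [[-0.8, -1.3], [-0.3, -0.9], [0.5, -0.4], [-0.9, -0.7]]
('steel', 'side') [[0.1, 0.2], [1.1, -0.1], [1.2, 0.0], [-0.0, -0.7]]
1 9.317046275649208 [-8.00000e-02 -2.00000e-02  2.00000e-03 -2.70000e-02  5.16430e+02
 -2.60172e+02  1.22000e-01  5.28523e+02  8.77000e-01  1.88000e-01
  4.89134e+02  2.78903e+02 -1.12000e-01]
('drug', 'top') [[0.5, -0.5], [-0.1, -1.0], [-0.3, -0.1], [-0.5, -0.2]]
('drug', 'side') [[0.6, -1.0], [0.4, 0.3], [0.0, 0.0], [0.8, 0.6]]
('mat', 'top') [[0.0, -0.8], [0.4, -0.6], [1.0, 0.0], [-0.7, -0.4]]
('mat', 'side') [[0.3, -0.1], [0.7, 0.8], [-0.6, 0.5], [0.9, 0.1]]
('steel', 'top') [[-0.8, -0.9], [-0.4, -0.9], [0.5, -1.1], [-1.2, -0.6]]
('steel', 'side') [[0.8, 0.0], [1.3, -0.5], [0.1, -0.4], [0.3, 0.0]]
```

```bash
cat >> h.py <<'E'
K={'top':(-.08,.98),'side':(.002,.973)}
def projd(n,P):
    uv=proj(n,P); k,sc=K[n]; d=(uv-C[n]['c'])*sc; r2=(d**2).sum(-1,keepdims=True)/C[n]['f']**2; return C[n]['c']+d*(1+k*r2)
def loc(obs): # obs: (cam,z,u,v) v may be None
    def res(x): return np.concatenate([[a for a,o in zip(projd(n,[x[0],x[1],z])[0]-[u,v or 0],(u,v)) if o is not None] for n,z,u,v in obs])
    r=least_squares(res,[500,-260]); return r.x,r.fun
def yaw(q): v=R.from_quat(np.roll(q,-1)).as_matrix()[:,0]; return np.arctan2(v[1],v[0])
def tool(psi,dx,dy): return np.array([dx*np.cos(psi)+dy*np.sin(psi),dx*np.sin(psi)-dy*np.cos(psi)])
def go(s,x,y,z,psi=None):
    p=s['ee_pos']; a=yaw(s['tcp_rot']); print('t',round(s['time'],2),'TCP',p.round(1),'psi',round(a,4),'F',s['ft_force'].round(1),'gap',round(s['finger_gap'],1))
    print('tool shift',tool(a,x-p[0],y-p[1]).round(1),'z',round(p[2]-z,1),'wz',None if psi is None else round(a-psi,4), 'tilt',(R.from_quat(np.roll(s['tcp_rot'],-1)).as_matrix()[:,2]).round(4))
E
python3 - <<'E'
from h import *
D={'dropper':[('top',100,325.5,250.5),('top',76,322.8,251),('side',76,319,None),('side',8,316.7,None)],
'square':[('top',78,345.6,247.8),('top',98,346.9,247.3),('side',98,318.3,None)],
'jar':[('top',84,367.1,244.6),('top',97,368.1,244.8),('side',97,316,None)]}
x0,y0,a=516.4,-260.2,.122
for k,o in D.items():
    for oo in (o,[q for q in o if q[0]=='top']):
        x,f=loc(oo); d=x-[x0,y0]; print(k,x.round(1),f.round(1),'tray xy',(np.array([[np.cos(a),np.sin(a)],[-np.sin(a),np.cos(a)]])@d).round(1))
E
```

```text
dropper [ 475.3 -204.8] [-0.6  0.1  0.6 -0.5  0.5 -0. ] tray xy [-34.  60.]
dropper [ 474.7 -204.8] [-0.6  0.3  0.6 -0.3] tray xy [-34.6  60. ]
square [ 483.1 -264.9] [-0.2 -0.4  0.2  0.   0.4] tray xy [-33.7  -0.7]
square [ 482.6 -265. ] [-0.2 -0.2  0.2  0.2] tray xy [-34.2  -0.6]
jar [ 490.7 -322.7] [-0.2 -0.4  0.1 -0.6  1.1] tray xy [-33.1 -58.9]
jar [ 489.4 -322.8] [-0.2  0.1  0.2 -0.1] tray xy [-34.4 -58.8]
```

Call:
jog_arm([
  [0, 0, -0.177, 0, 0, 0, 85],
  [0, 0, -0.177, 0, 0, 0, 85],
  [0, 0, -0.177, 0, 0, 0, 85],
  [0, 0, -0.177, 0, 0, 0, 85],
  [0, 0, -0.177, 0, 0, 0, 85],
  [0, 0, -0.177, 0, 0, 0, 85],
  [0, 0, -0.179, 0, 0, 0, 85],
  [0, 0, 0, 0, 0, 0, 85],
])

```text
time: 1.1
ee_pos: [238.6, -495.4, 231.0]
tcp_rot: [-0.0, 0.664, 0.748, 0.0]
ft_force: [-0.7, -0.6, 0.2]
finger_gap: 84.9
```

```bash
python3 - <<'E'
from h import *
from rig import ctrl
go(ctrl.observe(),475,-204.5,130,1.692)
E
```

```text
t 1.1 TCP [ 238.6 -495.4  231. ] psi 1.6887 F [-0.7 -0.6  0.2] gap 84.9
tool shift [261.1 269. ] z 101.0 wz -0.0033 tilt [-2.e-04  6.e-04 -1.e+00]
```

Call:
jog_arm([
  [0, 0, -0.003, 32, 33, 0, 85],
  [0, 0, 0, 33, 34, 0, 85],
  [0, 0, 0, 33, 34, 0, 85],
  [0, 0, 0, 33, 34, 0, 85],
  [0, 0, 0, 33, 34, 0, 85],
  [0, 0, 0, 33, 34, 0, 85],
  [0, 0, 0, 32, 33, 0, 85],
  [0, 0, 0, 32, 33, 30, 85],
  [0, 0, 0, 0, 0, 40, 85],
  [0, 0, 0, 0, 0, 31, 85],
  [0, 0, 0, 0, 0, 0, 85],
  [0, 0, 0, 0, 0, 0, 85],
  [0, 0, 0, 0, 0, 0, 85],
])

```text
time: 2.72
ee_pos: [474.5, -204.2, 131.7]
tcp_rot: [0.001, 0.663, 0.749, 0.0]
ft_force: [0.1, 0.6, 0.3]
finger_gap: 85.5
```

```bash
cat > look.py <<'E'
import sys,cv2,numpy as np
from h import *
from rig import ctrl
def view(name,out,x,y,w,h,f):
    im=ctrl.camera(name)["color"]; o=cv2.resize(im[y:y+h,x:x+w],None,fx=f,fy=f,interpolation=cv2.INTER_CUBIC)
    o=np.clip(o.astype(float)*1.5,0,255).astype(np.uint8)
    for k in range(0,w,10): cv2.putText(o,str(x+k),(k*f,8),0,.3,(0,255,255)); cv2.line(o,(k*f,10),(k*f,14),(0,255,255))
    for k in range(0,h,10): cv2.putText(o,str(y+k),(0,k*f+4),0,.3,(0,255,255))
    cv2.imwrite(out,o)
E
python3 - <<'E'
from look import *
view('side','pics/s1.png',260,80,90,100,6)
go(ctrl.observe(),475,-204.5,130,1.692)
E
```

```text
t 2.77 TCP [ 474.4 -204.1  131.5] psi 1.6919 F [ 0.7 -0.1 -0.1] gap 84.7
tool shift [-0.4  0.5] z 1.5 wz -0.0001 tilt [ 0.0018 -0.001  -1.    ]
```

View pics/s1.png

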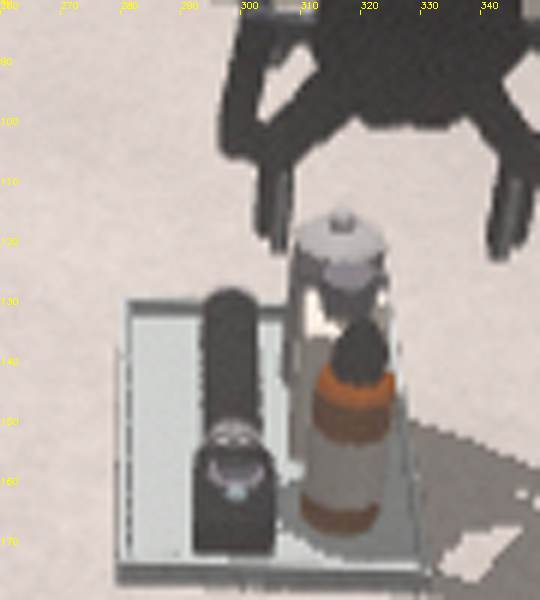

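The side view shows the open fingers' inner faces at u≈308.5 and 341, at v≈121. The dropper's axis is at u≈320 at the bulb and 316.7 at the foot. Next I'll compare these with the projection of the known TCP.

```bash
python3 - <<'E'
from h import *
for z in(131.5,144.5): print(z,proj('side',[474.4,-204.1,z]),projd('side',[474.4,-204.1,z]))
for z in(8,76,100): print(z,proj('side',[475,-204.8,z]),projd('side',[475,-204.8,z]))
e=np.array([42.5*np.sin(1.692),-42.5*np.cos(1.692),0])
for s in(1,-1): print(projd('side',np.array([474.4,-204.1,144.5])+s*e),proj('side',np.array([474.4,-204.1,144.5])+s*e))
E
```

```text
131.5 [[324.04667598 126.07982004]] [[322.28512156 127.88540423]]
144.5 [[324.67839124 121.61239753]] [[322.90053809 123.53729739]]
8 [[318.39940095 164.40644351]] [[316.78577784 165.18395857]]
76 [[321.26689198 144.04985025]] [[319.57780192 145.37429647]]
100 [[322.3464295  136.38611005]] [[320.6291732  137.91598329]]
[[306.42786678 123.05387729]] [[307.75240639 121.11360519]]
[[339.44425419 124.02218527]] [[341.67570166 122.11329176]]
```

```bash
sed -i "s/^K=.*/K={'top':(-.182,1.),'side':(-.061,1.)}/" h.py; python3 - <<'E'
from h import *
D={'dropper':[('top',100,325.5,250.5),('top',76,322.8,251),('side',76,319.2,None),('side',8,316.7,None),('side',100,320,None)],
'square':[('top',78,345.6,247.8),('top',98,346.9,247.3),('side',98,318.3,None)],
'jar':[('top',84,367.1,244.6),('top',97,368.1,244.8),('side',97,316.3,None)]}
x0,y0,a=518.2,-257.2,.119
for k,o in D.items():
    for oo in (o,[q for q in o if q[0]=='top']):
        x,f=loc(oo); d=x-[x0,y0]; print(k,x.round(1),f.round(1),'tray xy',(np.array([[np.cos(a),np.sin(a)],[-np.sin(a),np.cos(a)]])@d).round(1))
for s in(1,-1): e=np.array([42.5*np.sin(1.692),-42.5*np.cos(1.692),0]); print(projd('side',np.array([474.4,-204.1,144.5])+s*e))
# side-only x given y
for k,y in(('dropper',-204),('square',-262.5),('jar',-319)):
    for n,z,u,v in D[k]:
        if n=='side':
            from scipy.optimize import brentq
            print(k,z,round(brentq(lambda x:projd('side',[x,y,z])[0,0]-u,400,600),1))
E
```

```text
dropper [ 478.6 -201.9] [-0.7 -0.4  0.6 -0.9  0.5  0.2  0.7] tray xy [-32.7  59.7]
dropper [ 476.9 -201.9] [-0.6  0.3  0.6 -0.3] tray xy [-34.5  59.8]
square [ 485.4 -261.6] [-0.2 -0.7  0.1 -0.2  0.9] tray xy [-33.1  -0.5]
square [ 484.3 -261.7] [-0.2 -0.2  0.2  0.2] tray xy [-34.2  -0.4]
jar [ 492.5 -319.5] [-0.2 -0.5  0.1 -0.8  1.4] tray xy [-32.9 -58.8]
jar [ 490.7 -319.6] [-0.1  0.1  0.1 -0.1] tray xy [-34.7 -58.7]
[[307.57148036 121.37863746]]
[[341.19608523 122.52358002]]
dropper 76 479.9
dropper 8 479.3
dropper 100 480.5
square 98 487.9
jar 97 496.5
```

Call:
jog_arm([
  [0, 0, 0, 1.4, 5.8, 0, 85],
  [0, 0, 0, 0, 0, 28, 85],
  [0, 0, 0, 0, 0, 28, 85],
  [0, 0, 0, 0, 0, 0, 85],
  [0, 0, 0, 0, 0, 0, 85],
])

```text
time: 3.4
ee_pos: [480.2, -201.9, 75.4]
tcp_rot: [0.001, 0.663, 0.749, 0.0]
ft_force: [0.0, -0.4, -0.1]
finger_gap: 85.3
```

```bash
python3 - <<'E'
from look import *
view('side','pics/s2.png',280,100,70,75,8)
go(ctrl.observe(),480,-202,42,1.692)
E
```

```text
t 3.45 TCP [ 480.3 -202.    75.6] psi 1.6928 F [ 0.  -0.2  0.7] gap 84.7
tool shift [ 0.  -0.3] z 33.6 wz 0.0008 tilt [ 1.7e-03 -9.0e-04 -1.0e+00]
```

View pics/s2.png

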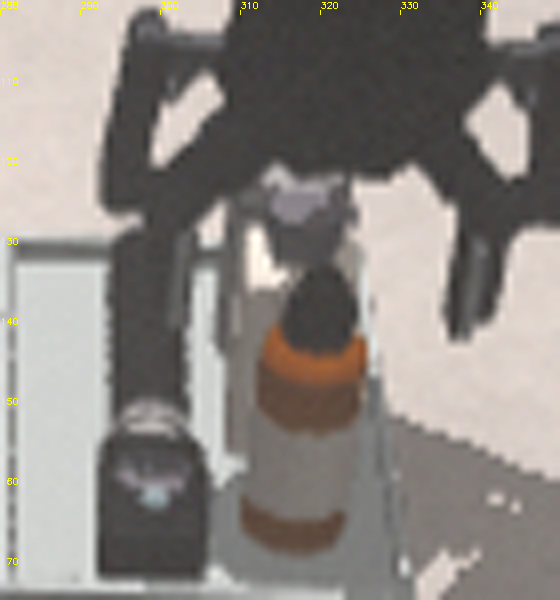

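The fingers' inner faces are at u≈303.8 and 335.9, and the bottle's axis is at ≈319.5, so it is centred to about 1 mm. I'll lower and grip.

Call:
jog_arm([
  [0, 0, 0, 0, 0, 17, 85],
  [0, 0, 0, 0, 0, 17, 85],
  [0, 0, 0, 0, 0, 0, 85],
  [0, 0, 0, 0, 0, 0, 60],
  [0, 0, 0, 0, 0, 0, 48],
  [0, 0, 0, 0, 0, 0, 42],
  [0, 0, 0, 0, 0, 0, 38],
  [0, 0, 0, 0, 0, 0, 28],
  [0, 0, 0, 0, 0, 0, 20],
  [0, 0, 0, 0, 0, 0, 20],
  [0, 0, 0, 0, 0, 0, 20],
  [0, 0, 0, 0, 0, 0, 20],
])

```text
time: 4.95
ee_pos: [479.7, -201.8, 40.7]
tcp_rot: [0.0, 0.663, 0.749, 0.0]
ft_force: [-1.0, 0.4, 5.8]
finger_gap: 34.8
```

```bash
python3 - <<'E'
from h import *
from rig import ctrl
# mat targets
m=(530.5,-.2,.189)
for k in(-60,0,60): print(k,(m[0]-np.sin(m[2])*k).round(1),(m[1]+np.cos(m[2])*k).round(1))
go(ctrl.observe(),519,59,100,1.692)
E
```

```text
-60 541.8 -59.1
0 530.5 -0.2
60 519.2 58.7
t 4.95 TCP [ 479.7 -201.8   40.7] psi 1.6928 F [-1.   0.4  5.8] gap 34.8
tool shift [254.1  70.7] z -59.3 wz 0.0008 tilt [ 5.e-04 -3.e-04 -1.e+00]
```

Call:
jog_arm([
  [0, 0, 0, 0, 0, -10, 20],
  [0, 0, 0, 0, 0, -25, 20],
  [0, 0, 0, 0, 0, -25, 20],
  [0, 0, 0, 20, 5, 0, 20],
  [0, 0, 0, 36, 10, 0, 20],
  [0, 0, 0, 36, 10, 0, 20],
  [0, 0, 0, 36, 10, 0, 20],
  [0, 0, 0, 36, 10, 0, 20],
  [0, 0, 0, 36, 10, 0, 20],
  [0, 0, 0, 36, 10, 0, 20],
  [0, 0, 0, 18, 6, 0, 20],
  [0, 0, 0, 0, 0, 25, 20],
  [0, 0, 0, 0, 0, 20, 20],
  [0, 0, 0, 0, 0, 8, 20],
  [0, 0, 0, 0, 0, 4, 20],
  [0, 0, 0, 0, 0, 0, 20],
  [0, 0, 0, 0, 0, 0, 20],
])

```text
time: 7.08
ee_pos: [519.5, 59.0, 43.9]
tcp_rot: [0.0, 0.663, 0.749, 0.0]
ft_force: [-0.6, -0.3, -1.3]
finger_gap: 34.7
```

```bash
python3 - <<'E'
from look import *
view('side','pics/s3.png',230,80,130,145,4)
go(ctrl.observe(),519,59,40,1.692)
E
```

```text
t 7.12 TCP [519.4  59.   43.8] psi 1.6928 F [-0.2  0.5 -0.1] gap 34.4
tool shift [ 0.  -0.4] z 3.8 wz 0.0008 tilt [ 9.e-04  0.e+00 -1.e+00]
```

View pics/s3.png

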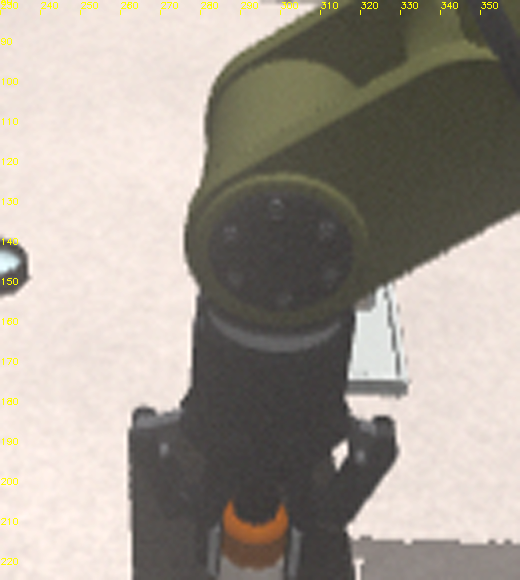

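The dropper is held upright between the pads over the mat. I'll lower it gently.

Call:
jog_arm([
  [0, 0, 0, 0, 0, 1.5, 20],
  [0, 0, 0, 0, 0, 1, 20],
  [0, 0, 0, 0, 0, 1, 20],
  [0, 0, 0, 0, 0, 0, 20],
])

```text
time: 7.62
ee_pos: [519.1, 59.0, 39.7]
tcp_rot: [-0.0, 0.663, 0.749, -0.0]
ft_force: [-0.5, 0.5, -1.1]
finger_gap: 34.9
```

Call:
jog_arm([
  [0, 0, 0, 0, 0, 0.5, 20],
  [0, 0, 0, 0, 0, 0.5, 20],
  [0, 0, 0, 0, 0, 0, 20],
])

```text
time: 8.0
ee_pos: [519.2, 59.0, 39.6]
tcp_rot: [0.0, 0.663, 0.749, 0.0]
ft_force: [-5.9, -0.9, 12.1]
finger_gap: 34.7
```

Call:
jog_arm([
  [0, 0, 0, 0, 0, 0, 34],
  [0, 0, 0, 0, 0, 0, 40],
  [0, 0, 0, 0, 0, 0, 60],
  [0, 0, 0, 0, 0, 0, 85],
  [0, 0, 0, 0, 0, 0, 85],
  [0, 0, 0, 0, 0, -20, 85],
  [0, 0, 0, 0, 0, -40, 85],
  [0, 0, 0, 0, 0, -40, 85],
  [0, 0, 0, 0, 0, 0, 85],
])

```text
time: 9.12
ee_pos: [520.4, 59.1, 141.6]
tcp_rot: [0.002, 0.663, 0.749, 0.002]
ft_force: [-0.5, -0.2, -0.3]
finger_gap: 84.9
```

```bash
python3 - <<'E'
from look import *
view('side','pics/s4.png',240,100,100,120,5)
go(ctrl.observe(),487.5,-261.7,80,1.692)
E
```

```text
t 9.18 TCP [519.5  59.1 139.7] psi 1.6928 F [-0.2 -0.1 -0.4] gap 85.2
tool shift [-314.5  -70.8] z 59.7 wz 0.0008 tilt [ 2.2e-03  1.0e-04 -1.0e+00]
```

View pics/s4.png

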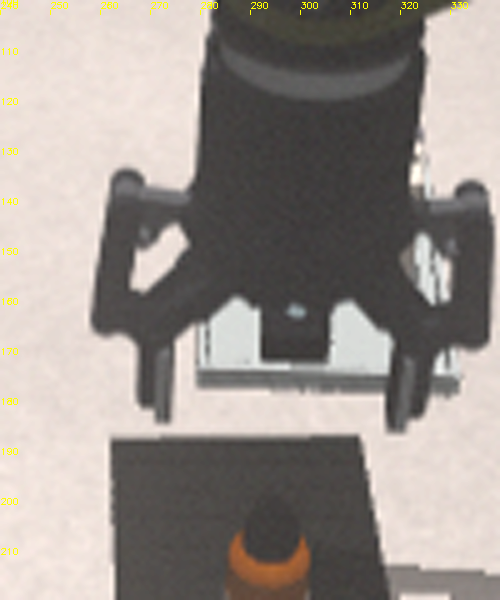

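The dropper stands upright on the mat, with its bulb at about (294,205). Now the square bottle.

Call:
jog_arm([
  [0, 0, 0, -22, -5, 0, 85],
  [0, 0, 0, -45, -10, 0, 85],
  [0, 0, 0, -45, -10, 0, 85],
  [0, 0, 0, -45, -10, 0, 85],
  [0, 0, 0, -45, -10, 0, 85],
  [0, 0, 0, -45, -10, 0, 85],
  [0, 0, 0, -45, -10, 0, 85],
  [0, 0, 0, -22.5, -5.8, 0, 85],
  [0, 0, 0, 0, 0, 20, 85],
  [0, 0, 0, 0, 0, 30, 85],
  [0, 0, 0, 0, 0, 16, 85],
  [0, 0, 0, 0, 0, 0, 85],
  [0, 0, 0, 0, 0, 0, 85],
])

```text
time: 10.8
ee_pos: [487.5, -261.9, 73.5]
tcp_rot: [0.0, 0.663, 0.749, 0.0]
ft_force: [0.1, -0.5, 1.0]
finger_gap: 85.0
```

```bash
python3 - <<'E'
from look import *
view('side','pics/s5.png',275,90,70,75,8)
go(ctrl.observe(),487.5,-261.7,40.7,1.692)
E
```

```text
t 10.85 TCP [ 487.6 -262.    73.7] psi 1.693 F [ 0.2 -0.6  0.2] gap 85.1
tool shift [ 0.3 -0. ] z 33.0 wz 0.001 tilt [ 1.2e-03 -8.0e-04 -1.0e+00]
```

View pics/s5.png

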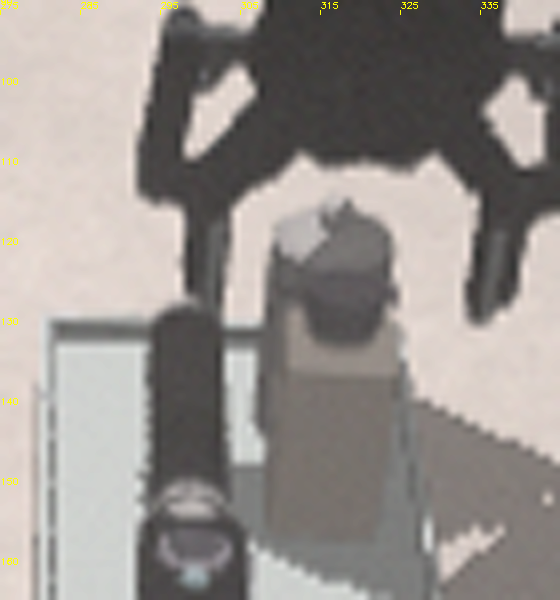

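The fingers' inner faces are at u≈303.3 and 333.8, and the cap's centre is at ≈318.3, so it is centred.

Call:
jog_arm([
  [0, 0, 0, 0, 0, 17, 85],
  [0, 0, 0, 0, 0, 16, 85],
  [0, 0, 0, 0, 0, 0, 85],
  [0, 0, 0, 0, 0, 0, 60],
  [0, 0, 0, 0, 0, 0, 50],
  [0, 0, 0, 0, 0, 0, 44],
  [0, 0, 0, 0, 0, 0, 41],
  [0, 0, 0, 0, 0, 0, 32],
  [0, 0, 0, 0, 0, 0, 25],
  [0, 0, 0, 0, 0, 0, 25],
  [0, 0, 0, 0, 0, 0, 25],
])

```text
time: 12.22
ee_pos: [487.5, -261.9, 40.3]
tcp_rot: [0.001, 0.663, 0.749, 0.0]
ft_force: [0.9, -0.4, 6.1]
finger_gap: 39.6
```

```bash
python3 - <<'E'
from look import *
go(ctrl.observe(),530.5,-0.2,40.7,1.692)
E
```

```text
t 12.22 TCP [ 487.5 -261.9   40.3] psi 1.6928 F [ 0.9 -0.4  6.1] gap 39.6
tool shift [254.5  74.6] z -0.4 wz 0.0008 tilt [ 1.e-03 -6.e-04 -1.e+00]
```

Call:
jog_arm([
  [0, 0, 0, 0, 0, -10, 25],
  [0, 0, 0, 0, 0, -25, 25],
  [0, 0, 0, 0, 0, -25, 25],
  [0, 0, 0, 20, 6, 0, 25],
  [0, 0, 0, 36, 10.5, 0, 25],
  [0, 0, 0, 36, 10.5, 0, 25],
  [0, 0, 0, 36, 10.5, 0, 25],
  [0, 0, 0, 36, 10.5, 0, 25],
  [0, 0, 0, 36, 10.5, 0, 25],
  [0, 0, 0, 36, 10.5, 0, 25],
  [0, 0, 0, 18.5, 5.6, 0, 25],
  [0, 0, 0, 0, 0, 25, 25],
  [0, 0, 0, 0, 0, 20, 25],
  [0, 0, 0, 0, 0, 8, 25],
  [0, 0, 0, 0, 0, 5, 25],
  [0, 0, 0, 0, 0, 1, 25],
  [0, 0, 0, 0, 0, 1, 25],
  [0, 0, 0, 0, 0, 0, 25],
])

```text
time: 14.48
ee_pos: [530.3, -0.1, 40.1]
tcp_rot: [0.0, 0.663, 0.749, 0.0]
ft_force: [-0.1, 0.3, -1.6]
finger_gap: 39.8
```

Call:
jog_arm([
  [0, 0, 0, 0, 0, 0.7, 25],
  [0, 0, 0, 0, 0, 0.5, 25],
  [0, 0, 0, 0, 0, 0, 25],
])

```text
time: 14.85
ee_pos: [530.4, -0.1, 39.3]
tcp_rot: [0.0, 0.663, 0.749, 0.0]
ft_force: [-3.5, 0.4, 6.8]
finger_gap: 39.5
```

Call:
jog_arm([
  [0, 0, 0, 0, 0, 0, 40],
  [0, 0, 0, 0, 0, 0, 46],
  [0, 0, 0, 0, 0, 0, 60],
  [0, 0, 0, 0, 0, 0, 85],
  [0, 0, 0, 0, 0, 0, 85],
  [0, 0, 0, 0, 0, -20, 85],
  [0, 0, 0, 0, 0, -40, 85],
  [0, 0, 0, 0, 0, -40, 85],
  [0, 0, 0, 0, 0, 0, 85],
])

```text
time: 15.98
ee_pos: [531.5, -0.1, 141.5]
tcp_rot: [0.002, 0.663, 0.749, 0.002]
ft_force: [0.5, -0.4, -0.3]
finger_gap: 84.8
```

Call:
jog_arm([
  [0, 0, 0, -22, -5, 0, 85],
  [0, 0, 0, -45, -10.5, 0, 85],
  [0, 0, 0, -45, -10.5, 0, 85],
  [0, 0, 0, -45, -10.5, 0, 85],
  [0, 0, 0, -45, -10.5, 0, 85],
  [0, 0, 0, -45, -10.5, 0, 85],
  [0, 0, 0, -45, -10.5, 0, 85],
  [0, 0, 0, -20.8, -6.5, 0, 85],
  [0, 0, 0, 0, 0, 20, 85],
  [0, 0, 0, 0, 0, 30, 85],
  [0, 0, 0, 0, 0, 16, 85],
  [0, 0, 0, 0, 0, 0, 85],
  [0, 0, 0, 0, 0, 0, 85],
])

```text
time: 17.6
ee_pos: [494.8, -319.7, 73.5]
tcp_rot: [0.001, 0.663, 0.749, 0.0]
ft_force: [0.4, 0.1, 0.5]
finger_gap: 85.1
```

```bash
python3 - <<'E'
from look import *
view('side','pics/s6.png',270,80,75,75,8)
go(ctrl.observe(),494.5,-319.6,40.7,1.692)
E
```

```text
t 17.65 TCP [ 494.8 -319.8   73.7] psi 1.693 F [-0.3  0.2  0.3] gap 85.1
tool shift [ 0.2 -0.3] z 33.0 wz 0.001 tilt [ 0.0013 -0.001  -1.    ]
```

View pics/s6.png

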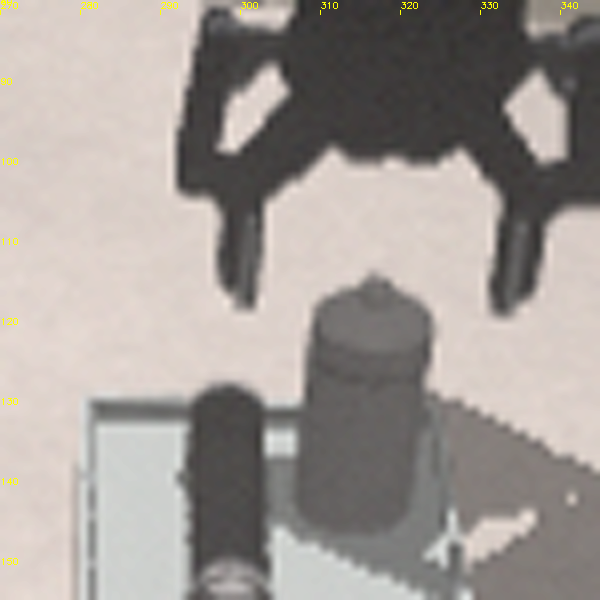

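The fingers' inner faces are at u≈302.1 and 331.8, and the jar's lid is at ≈316.8, so it is centred.

Call:
jog_arm([
  [0, 0, 0, 0, 0, 17, 85],
  [0, 0, 0, 0, 0, 16, 85],
  [0, 0, 0, 0, 0, 0, 85],
  [0, 0, 0, 0, 0, 0, 60],
  [0, 0, 0, 0, 0, 0, 52],
  [0, 0, 0, 0, 0, 0, 48],
  [0, 0, 0, 0, 0, 0, 45],
  [0, 0, 0, 0, 0, 0, 36],
  [0, 0, 0, 0, 0, 0, 28],
  [0, 0, 0, 0, 0, 0, 28],
  [0, 0, 0, 0, 0, 0, 28],
])

```text
time: 19.02
ee_pos: [494.5, -319.7, 40.0]
tcp_rot: [0.0, 0.663, 0.749, 0.0]
ft_force: [-0.3, 0.9, 5.4]
finger_gap: 42.6
```

```bash
python3 - <<'E'
from look import *
go(ctrl.observe(),541.8,-59.1,40.7,1.692)
E
```

```text
t 19.02 TCP [ 494.5 -319.7   40. ] psi 1.6928 F [-0.3  0.9  5.4] gap 42.6
tool shift [253.   78.7] z -0.7 wz 0.0008 tilt [ 6.e-04 -4.e-04 -1.e+00]
```

Call:
jog_arm([
  [0, 0, 0, 0, 0, -10, 28],
  [0, 0, 0, 0, 0, -25, 28],
  [0, 0, 0, 0, 0, -25, 28],
  [0, 0, 0, 20, 6, 0, 28],
  [0, 0, 0, 36, 11, 0, 28],
  [0, 0, 0, 36, 11, 0, 28],
  [0, 0, 0, 36, 11, 0, 28],
  [0, 0, 0, 36, 11, 0, 28],
  [0, 0, 0, 36, 11, 0, 28],
  [0, 0, 0, 36, 11, 0, 28],
  [0, 0, 0, 17, 6.7, 0, 28],
  [0, 0, 0, 0, 0, 25, 28],
  [0, 0, 0, 0, 0, 20, 28],
  [0, 0, 0, 0, 0, 8, 28],
  [0, 0, 0, 0, 0, 5, 28],
  [0, 0, 0, 0, 0, 1, 28],
  [0, 0, 0, 0, 0, 1, 28],
  [0, 0, 0, 0, 0, 0, 28],
])

```text
time: 21.28
ee_pos: [541.8, -58.9, 39.9]
tcp_rot: [0.0, 0.663, 0.749, 0.0]
ft_force: [0.1, 0.2, -1.9]
finger_gap: 42.8
```

Call:
jog_arm([
  [0, 0, 0, 0, 0, 0.7, 28],
  [0, 0, 0, 0, 0, 0.5, 28],
  [0, 0, 0, 0, 0, 0, 28],
])

```text
time: 21.65
ee_pos: [541.8, -58.9, 39.0]
tcp_rot: [0.0, 0.663, 0.749, 0.0]
ft_force: [-1.9, 1.5, 6.4]
finger_gap: 42.8
```

Call:
jog_arm([
  [0, 0, 0, 0, 0, 0, 43],
  [0, 0, 0, 0, 0, 0, 48],
  [0, 0, 0, 0, 0, 0, 60],
  [0, 0, 0, 0, 0, 0, 85],
  [0, 0, 0, 0, 0, 0, 85],
  [0, 0, 0, 0, 0, -20, 85],
  [0, 0, 0, 0, 0, -40, 85],
  [0, 0, 0, 0, 0, -40, 85],
  [0, 0, 0, 0, 0, 0, 50],
])

```text
time: 22.78
ee_pos: [542.9, -59.1, 141.4]
tcp_rot: [0.002, 0.663, 0.749, 0.001]
ft_force: [-0.0, 0.2, -0.1]
finger_gap: 69.8
```

```bash
python3 - <<'E'
from look import *
from scipy.optimize import brentq
h,_=loc([('top',18,304.3,234.3)]); t,_=loc([('top',18,371.7,226.7)])
print('head',h,'tail',t,'len',np.linalg.norm(h-t),'yaw',np.arctan2(*(h-t)[::-1]),'origin',t+(h-t)*95/193)
for z,y,u in((18,t[1],298.4),(25,h[1],299.1)): print(z,brentq(lambda x:projd('side',[x,y,z])[0,0]-u,400,650))
o=t+(h-t)*95/193+[3,0]
go(ctrl.observe(),*o,70,1.692)
E
```

```text
head [ 523.77410032 -157.93101424] tail [ 542.46868951 -353.09654159] len 196.05884506874372 yaw 1.666293340599583 origin [ 533.26668965 -257.03060844]
18 545.5953288142725
25 525.3890703468361
t 22.77 TCP [542.9 -59.1 141.4] psi 1.6928 F [-0.   0.2 -0.1] gap 69.8
tool shift [-195.6  -30.7] z 71.4 wz 0.0008 tilt [ 5.3e-03 -9.0e-04 -1.0e+00]
```

Call:
jog_arm([
  [0, 0, 0, -20, -3.4, 0, 50],
  [0, 0, 0, -40, -6, 0, 50],
  [0, 0, 0, -40, -6, 0, 50],
  [0, 0, 0, -40, -6, 0, 50],
  [0, 0, 0, -36, -6, 0, 50],
  [0, 0, 0, -19.5, -4, 0, 50],
  [0, 0, 0.022, 0, 0, 20, 50],
  [0, 0, 0, 0, 0, 35, 50],
  [0, 0, 0, 0, 0, 25, 50],
  [0, 0, 0, 0, 0, 0, 50],
  [0, 0, 0, 0, 0, 0, 50],
])

```text
time: 24.15
ee_pos: [534.6, -257.0, 59.2]
tcp_rot: [0.0, 0.671, 0.742, 0.0]
ft_force: [-0.2, 0.5, 0.3]
finger_gap: 49.9
```

```bash
python3 - <<'E'
from look import *
view('side','pics/s7.png',270,105,70,75,8)
go(ctrl.observe(),535.5,-257,7,1.67)
E
```

```text
t 24.2 TCP [ 534.8 -257.    59.6] psi 1.6709 F [ 0.3  0.4 -0.7] gap 50.0
tool shift [-0.   0.7] z 52.6 wz 0.0009 tilt [ 1.4e-03 -8.0e-04 -1.0e+00]
```

View pics/s7.png

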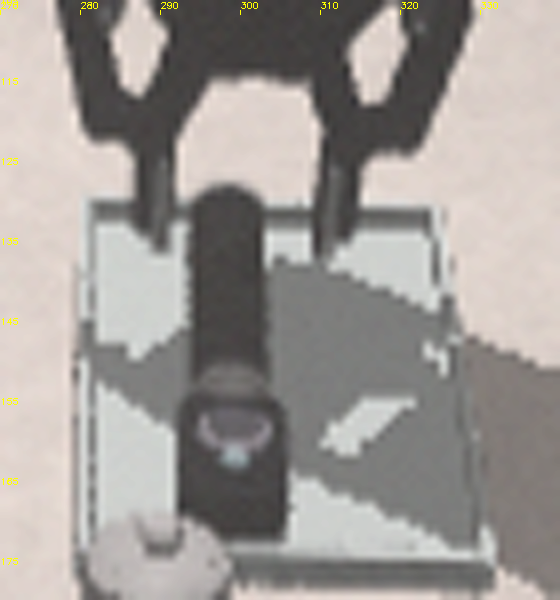

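The fingers' inner faces are at u≈291.2 and 309.5, and the handle's axis is at ≈298.6, lower down. After perspective correction it is centred to about 1 mm.

Call:
jog_arm([
  [0, 0, 0, 0, 1.2, 20, 50],
  [0, 0, 0, 0, 0, 20, 50],
  [0, 0, 0, 0, 0, 10, 50],
  [0, 0, 0, 0, 0, 0, 50],
  [0, 0, 0, 0, 0, 0, 38],
  [0, 0, 0, 0, 0, 0, 32],
  [0, 0, 0, 0, 0, 0, 26],
  [0, 0, 0, 0, 0, 0, 18],
  [0, 0, 0, 0, 0, 0, 15],
  [0, 0, 0, 0, 0, 0, 15],
  [0, 0, 0, 0, 0, 0, 15],
])

```text
time: 25.58
ee_pos: [535.8, -256.8, 9.2]
tcp_rot: [0.001, 0.671, 0.742, 0.0]
ft_force: [-1.9, 1.6, 7.4]
finger_gap: 26.2
```

```bash
python3 - <<'E'
from look import *
go(ctrl.observe(),490,275.8,7,3.03)
E
```

```text
t 25.57 TCP [ 535.8 -256.8    9.2] psi 1.6709 F [-1.9  1.6  7.4] gap 26.2
tool shift [534.6   7.6] z 2.2 wz -1.3591 tilt [ 1.1e-03 -6.0e-04 -1.0e+00]
```

Call:
jog_arm([
  [0, 0, 0, 0, 0, -10, 15],
  [0, 0, 0, 0, 0, -30, 15],
  [0, 0, 0, 0, 0, -50, 15],
  [0, 0, 0, 0, 0, -50, 15],
  [0, 0, 0, 0, 0, -20, 15],
  [0, 0, 0, 20, 0, 0, 15],
  [0, 0, 0, 42, 0.8, 0, 15],
  [0, 0, 0, 42, 0.8, 0, 15],
  [0, 0, 0, 42, 0.8, 0, 15],
  [0, 0, 0, 42, 0.8, 0, 15],
  [0, 0, 0, 42, 0.8, 0, 15],
  [0, 0, 0, 42, 0.8, 0, 15],
  [0, 0, 0, 42, 0.8, 0, 15],
  [0, 0, 0, 42, 0.8, 0, 15],
  [0, 0, 0, 42, 0.8, 0, 15],
  [0, 0, 0, 42, 0.8, 0, 15],
  [0, 0, 0, 42, 0.8, 0, 15],
  [0, 0, 0, 42, 0.8, 0, 15],
  [0, 0, 0, 8, 0, 0, 15],
  [0, 0, 0, 0, 0, 0, 15],
])

```text
time: 28.08
ee_pos: [490.9, 273.9, 167.5]
tcp_rot: [-0.0, 0.67, 0.742, -0.001]
ft_force: [0.4, 0.6, -1.9]
finger_gap: 26.1
```

Call:
jog_arm([
  [0, 0, -0.09, 0, 0, 0, 15],
  [0, 0, -0.17, 0, 0, 0, 15],
  [0, 0, -0.17, 0, 0, 0, 15],
  [0, 0, -0.17, 0, 0, 0, 15],
  [0, 0, -0.17, 0, 0, 0, 15],
  [0, 0, -0.17, 0, 0, 0, 15],
  [0, 0, -0.17, 0, 0, 0, 15],
  [0, 0, -0.17, 0, 0, 0, 15],
  [0, 0, -0.076, 0, 0, 0, 15],
  [0, 0, 0, 0, 0, 30, 15],
  [0, 0, 0, 0, 0, 30, 15],
  [0, 0, 0, 0, 0, 0, 15],
  [0, 0, 0, 0, 0, 0, 15],
])

```text
time: 29.7
ee_pos: [492.4, 273.3, 109.5]
tcp_rot: [0.001, 0.058, 0.998, 0.0]
ft_force: [0.7, 0.8, -1.9]
finger_gap: 25.9
```

```bash
python3 - <<'E'
from look import *
go(ctrl.observe(),491.5,274,12,3.027)
E
```

```text
t 29.7 TCP [492.4 273.3 109.5] psi 3.0261 F [ 0.7  0.8 -1.9] gap 25.9
tool shift [1.  0.5] z 97.5 wz -0.0009 tilt [ 1.1e-03  5.0e-04 -1.0e+00]
```

Call:
jog_arm([
  [0, 0, 0, 0, 0, 30, 15],
  [0, 0, 0, 0, 0, 30, 15],
  [0, 0, 0, 0, 0, 20, 15],
  [0, 0, 0, 0, 0, 10, 15],
  [0, 0, 0, 0, 0, 0, 15],
  [0, 0, 0, 0, 0, 0, 15],
])

```text
time: 30.45
ee_pos: [492.5, 273.9, 19.6]
tcp_rot: [0.001, 0.057, 0.998, 0.0]
ft_force: [-0.4, 0.2, -1.9]
finger_gap: 25.9
```

```bash
python3 - <<'E'
from look import *
view('side','pics/s8.png',215,240,160,140,5)
go(ctrl.observe(),491.5,274,8.2,3.027)
E
```

```text
t 30.5 TCP [492.4 273.9  19.5] psi 3.0268 F [ 0.3  0.2 -2. ] gap 25.9
tool shift [1. 0.] z 11.3 wz -0.0002 tilt [ 1.6e-03  7.0e-04 -1.0e+00]
```

View pics/s8.png

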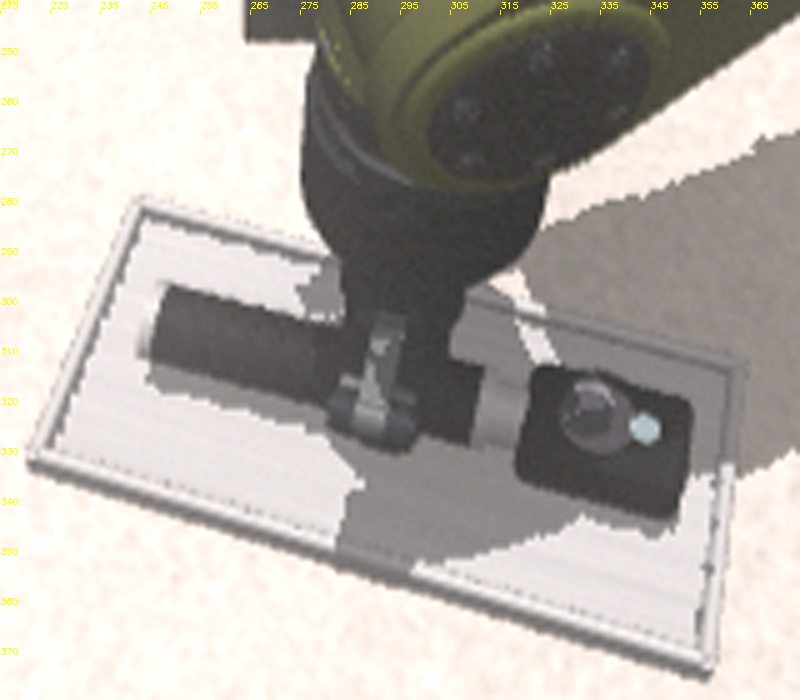

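The scope lies along the steel tray, inside the rim with a margin all round. I'll set it down.

Call:
jog_arm([
  [0, 0, 0, 0, 0, 6, 15],
  [0, 0, 0, 0, 0, 3, 15],
  [0, 0, 0, 0, 0, 1, 15],
  [0, 0, 0, 0, 0, 0.5, 15],
  [0, 0, 0, 0, 0, 0, 15],
])

```text
time: 31.12
ee_pos: [491.9, 273.7, 8.2]
tcp_rot: [0.0, 0.057, 0.998, 0.0]
ft_force: [-3.3, -1.5, 5.0]
finger_gap: 26.3
```

Call:
jog_arm([
  [0, 0, 0, 0, 0, 0, 28],
  [0, 0, 0, 0, 0, 0, 40],
  [0, 0, 0, 0, 0, 0, 50],
  [0, 0, 0, 0, 0, 0, 50],
  [0, 0, 0, 0, 0, -20, 50],
  [0, 0, 0, 0, 0, -50, 50],
  [0, 0, 0, 0, 0, -60, 85],
  [0, 0, 0.15, 0, 0, 0, 85],
  [0, 0, 0.17, 0, 0, 0, 85],
  [0, 0, 0.17, 0, 0, 0, 85],
  [0, 0, 0.17, 0, 0, 0, 85],
  [0, 0, 0.17, 0, 0, 0, 85],
  [0, 0, 0.17, 0, 0, 0, 85],
  [0, 0, 0.17, 0, 0, 0, 85],
  [0, 0, 0.164, 0, 0, 0, 85],
  [0, 0, 0, 0, 0, 0, 85],
  [0, 0, 0, 0, 0, 0, 85],
])

```text
time: 33.25
ee_pos: [492.0, 273.7, 138.6]
tcp_rot: [0.0, 0.661, 0.75, 0.0]
ft_force: [-0.8, -0.3, -1.4]
finger_gap: 84.9
```

```bash
python3 - <<'E'
from look import *
view('top','pics/t9.png',110,190,280,110,2); view('side','pics/s9.png',190,110,160,270,2)
a,b=cv2.imread('pics/t9.png'),cv2.imread('pics/s9.png')
o=np.zeros((max(a.shape[0],b.shape[0])+0,a.shape[1]+b.shape[1],3),np.uint8); o[:a.shape[0],:a.shape[1]]=a; o[:b.shape[0],a.shape[1]:]=b; cv2.imwrite('pics/c9.png',o[:600,:880])
go(ctrl.observe(),519.2,59,39.6,1.6928)
E
```

```text
t 33.35 TCP [491.9 273.7 138.2] psi 1.6952 F [-0.3 -0.1  0.4] gap 85.1
tool shift [-216.4    0.4] z 98.6 wz 0.0024 tilt [ 3.e-04  2.e-04 -1.e+00]
```

Call:
jog_arm([
  [0, 0, 0.0024, -20, 0.4, 0, 85],
  [0, 0, 0, -40, 0, 0, 85],
  [0, 0, 0, -40, 0, 0, 85],
  [0, 0, 0, -40, 0, 0, 85],
  [0, 0, 0, -40, 0, 0, 85],
  [0, 0, 0, -36.4, 0, 0, 85],
  [0, 0, 0, 0, 0, 0, 85],
  [0, 0, 0, 0, 0, 0, 85],
])

```text
time: 34.35
ee_pos: [518.0, 58.7, 137.9]
tcp_rot: [-0.0, 0.664, 0.748, 0.0]
ft_force: [-1.4, 0.3, -0.0]
finger_gap: 85.3
```

```bash
python3 - <<'E'
from look import *
go(ctrl.observe(),519.2,59,39.6,1.6928)
E
```

```text
t 34.35 TCP [518.   58.7 137.9] psi 1.6903 F [-1.4  0.3 -0. ] gap 85.3
tool shift [0.2 1.2] z 98.3 wz -0.0025 tilt [-1.e-04  1.e-04 -1.e+00]
```

Call:
jog_arm([
  [0, 0, -0.0024, 0.2, 1.1, 0, 85],
  [0, 0, 0, 0, 0, 30, 85],
  [0, 0, 0, 0, 0, 40, 85],
  [0, 0, 0, 0, 0, 20, 85],
  [0, 0, 0, 0, 0, 8, 85],
  [0, 0, 0, 0, 0, 0, 85],
  [0, 0, 0, 0, 0, 0, 60],
  [0, 0, 0, 0, 0, 0, 48],
  [0, 0, 0, 0, 0, 0, 42],
  [0, 0, 0, 0, 0, 0, 38],
  [0, 0, 0, 0, 0, 0, 28],
  [0, 0, 0, 0, 0, 0, 20],
  [0, 0, 0, 0, 0, 0, 20],
  [0, 0, 0, 0, 0, 0, 20],
])

```text
time: 36.1
ee_pos: [519.4, 59.2, 40.2]
tcp_rot: [0.0, 0.663, 0.749, 0.0]
ft_force: [-1.4, -0.4, 5.4]
finger_gap: 34.9
```

```bash
python3 - <<'E'
from look import *
go(ctrl.observe(),479.7,-201.8,40.7,1.6928)
E
```

```text
t 36.1 TCP [519.4  59.2  40.2] psi 1.6928 F [-1.4 -0.4  5.4] gap 34.9
tool shift [-254.2  -71.2] z -0.5 wz 0.0 tilt [ 4.e-04 -0.e+00 -1.e+00]
```

Call:
jog_arm([
  [0, 0, 0, 0, 0, -10, 20],
  [0, 0, 0, 0, 0, -35, 20],
  [0, 0, 0, 0, 0, -40, 20],
  [0, 0, 0, 0, 0, -40, 20],
  [0, 0, 0, -20, -5, 0, 20],
  [0, 0, 0, -36, -10, 0, 20],
  [0, 0, 0, -36, -10, 0, 20],
  [0, 0, 0, -36, -10, 0, 20],
  [0, 0, 0, -36, -10, 0, 20],
  [0, 0, 0, -36, -10, 0, 20],
  [0, 0, 0, -36, -10, 0, 20],
  [0, 0, 0, -18.2, -6.2, 0, 20],
  [0, 0, 0, 0, 0, 0, 20],
  [0, 0, 0, 0, 0, 30, 20],
  [0, 0, 0, 0, 0, 40, 20],
  [0, 0, 0, 0, 0, 30, 20],
  [0, 0, 0, 0, 0, 15, 20],
  [0, 0, 0, 0, 0, 0, 20],
  [0, 0, 0, 0, 0, 0, 20],
])

```text
time: 38.48
ee_pos: [480.2, -201.8, 51.1]
tcp_rot: [0.001, 0.663, 0.749, 0.0]
ft_force: [-0.6, 0.1, -0.9]
finger_gap: 34.7
```

```bash
python3 - <<'E'
from look import *
go(ctrl.observe(),479.7,-201.8,41,1.6928)
E
```

```text
t 38.48 TCP [ 480.2 -201.8   51.1] psi 1.6931 F [-0.6  0.1 -0.9] gap 34.7
tool shift [ 0.1 -0.5] z 10.1 wz 0.0003 tilt [ 1.6e-03 -7.0e-04 -1.0e+00]
```

Call:
jog_arm([
  [0, 0, 0, 0, -0.3, 5, 20],
  [0, 0, 0, 0, 0, 3, 20],
  [0, 0, 0, 0, 0, 1, 20],
  [0, 0, 0, 0, 0, 0.5, 20],
  [0, 0, 0, 0, 0, 0.5, 20],
  [0, 0, 0, 0, 0, 0, 20],
])

```text
time: 39.22
ee_pos: [479.3, -202.0, 41.2]
tcp_rot: [0.0, 0.663, 0.749, -0.0]
ft_force: [-9.0, 2.9, 18.3]
finger_gap: 34.4
```

Call:
jog_arm([
  [0, 0, 0, 0, 0, 0, 34],
  [0, 0, 0, 0, 0, 0, 40],
  [0, 0, 0, 0, 0, 0, 60],
  [0, 0, 0, 0, 0, 0, 85],
  [0, 0, 0, 0, 0, 0, 85],
  [0, 0, 0, 0, 0, -20, 85],
  [0, 0, 0, 0, 0, -40, 85],
  [0, 0, 0, 0, 0, -40, 85],
  [0, 0, 0, 20, 7, 0, 85],
  [0, 0, 0, 40, 16, 0, 85],
  [0, 0, 0, 40, 16, 0, 85],
  [0, 0, 0, 40, 16, 0, 85],
  [0, 0, 0, 40, 16, 0, 85],
  [0, 0, 0, 14, 4, 0, 85],
  [0, 0, 0, 0, 0, 0, 85],
  [0, 0, 0, 0, 0, 0, 85],
])

```text
time: 41.22
ee_pos: [529.9, -1.2, 139.8]
tcp_rot: [-0.0, 0.663, 0.749, -0.0]
ft_force: [-0.3, -0.8, 0.9]
finger_gap: 85.6
```

```bash
python3 - <<'E'
from look import *
go(ctrl.observe(),530.4,-0.1,40,1.6928)
E
```

```text
t 41.23 TCP [529.9  -1.2 139.8] psi 1.6919 F [-0.3 -0.8  0.9] gap 85.6
tool shift [1.  0.7] z 99.8 wz -0.0009 tilt [-1.e-04 -2.e-04 -1.e+00]
```

Call:
jog_arm([
  [0, 0, 0, 0.8, 0.5, 0, 85],
  [0, 0, 0, 0, 0, 30, 85],
  [0, 0, 0, 0, 0, 40, 85],
  [0, 0, 0, 0, 0, 20, 85],
  [0, 0, 0, 0, 0, 9, 85],
  [0, 0, 0, 0, 0, 0, 85],
  [0, 0, 0, 0, 0, 0, 60],
  [0, 0, 0, 0, 0, 0, 50],
  [0, 0, 0, 0, 0, 0, 44],
  [0, 0, 0, 0, 0, 0, 41],
  [0, 0, 0, 0, 0, 0, 32],
  [0, 0, 0, 0, 0, 0, 25],
  [0, 0, 0, 0, 0, 0, 25],
  [0, 0, 0, 0, 0, 0, 25],
])

```text
time: 42.98
ee_pos: [530.7, 0.7, 41.4]
tcp_rot: [0.0, 0.663, 0.749, 0.0]
ft_force: [-1.7, -0.0, 6.0]
finger_gap: 39.6
```

```bash
python3 - <<'E'
from look import *
go(ctrl.observe(),487.5,-261.9,40.7,1.6928)
E
```

```text
t 42.98 TCP [530.7   0.7  41.4] psi 1.6928 F [-1.7 -0.   6. ] gap 39.6
tool shift [-255.4  -74.9] z 0.7 wz 0.0 tilt [ 8.e-04 -1.e-04 -1.e+00]
```

Call:
jog_arm([
  [0, 0, 0, 0, 0, -10, 25],
  [0, 0, 0, 0, 0, -35, 25],
  [0, 0, 0, 0, 0, -40, 25],
  [0, 0, 0, 0, 0, -40, 25],
  [0, 0, 0, -20, -6, 0, 25],
  [0, 0, 0, -36, -10.5, 0, 25],
  [0, 0, 0, -36, -10.5, 0, 25],
  [0, 0, 0, -36, -10.5, 0, 25],
  [0, 0, 0, -36, -10.5, 0, 25],
  [0, 0, 0, -36, -10.5, 0, 25],
  [0, 0, 0, -36, -10.5, 0, 25],
  [0, 0, 0, -18.6, -5.9, 0, 25],
  [0, 0, 0, 0, 0, 0, 25],
  [0, 0, 0, 0, 0, 30, 25],
  [0, 0, 0, 0, 0, 40, 25],
  [0, 0, 0, 0, 0, 30, 25],
  [0, 0, 0, 0, 0, 15, 25],
  [0, 0, 0, 0, 0, 0, 25],
  [0, 0, 0, 0, 0, 0, 25],
])

```text
time: 45.35
ee_pos: [487.7, -261.2, 52.2]
tcp_rot: [0.001, 0.663, 0.749, 0.0]
ft_force: [0.2, 0.1, -0.7]
finger_gap: 39.9
```

```bash
python3 - <<'E'
from look import *
go(ctrl.observe(),487.5,-261.1,42.4,1.6928)
E
```

```text
t 45.35 TCP [ 487.7 -261.2   52.2] psi 1.693 F [ 0.2  0.1 -0.7] gap 39.9
tool shift [ 0.2 -0.2] z 9.8 wz 0.0002 tilt [ 0.0016 -0.001  -1.    ]
```

Call:
jog_arm([
  [0, 0, 0, 0, -0.1, 5, 25],
  [0, 0, 0, 0, 0, 3, 25],
  [0, 0, 0, 0, 0, 1, 25],
  [0, 0, 0, 0, 0, 0.5, 25],
  [0, 0, 0, 0, 0, 0, 25],
])

```text
time: 45.98
ee_pos: [487.0, -261.2, 42.3]
tcp_rot: [0.0, 0.663, 0.749, -0.0]
ft_force: [-4.7, 2.6, 11.5]
finger_gap: 39.6
```

Call:
jog_arm([
  [0, 0, 0, 0, 0, 0, 40],
  [0, 0, 0, 0, 0, 0, 46],
  [0, 0, 0, 0, 0, 0, 60],
  [0, 0, 0, 0, 0, 0, 85],
  [0, 0, 0, 0, 0, 0, 85],
  [0, 0, 0, 0, 0, -20, 85],
  [0, 0, 0, 0, 0, -40, 85],
  [0, 0, 0, 0, 0, -40, 85],
  [0, 0, 0, 20, 7, 0, 85],
  [0, 0, 0, 40, 17, 0, 85],
  [0, 0, 0, 40, 17, 0, 85],
  [0, 0, 0, 40, 17, 0, 85],
  [0, 0, 0, 40, 17, 0, 85],
  [0, 0, 0, 14.4, 4.2, 0, 85],
  [0, 0, 0, 0, 0, 0, 85],
  [0, 0, 0, 0, 0, 0, 85],
])

```text
time: 47.98
ee_pos: [541.6, -59.4, 141.1]
tcp_rot: [-0.0, 0.663, 0.749, -0.0]
ft_force: [-0.2, -0.9, 0.1]
finger_gap: 85.0
```

```bash
python3 - <<'E'
from look import *
go(ctrl.observe(),541.8,-58.9,40,1.6928)
E
```

```text
t 47.98 TCP [541.6 -59.4 141.1] psi 1.692 F [-0.2 -0.9  0.1] gap 85.0
tool shift [0.5 0.2] z 101.1 wz -0.0008 tilt [-4.e-04 -1.e-04 -1.e+00]
```

Call:
jog_arm([
  [0, 0, 0, 0, 0.1, 0, 85],
  [0, 0, 0, 0, 0, 30, 85],
  [0, 0, 0, 0, 0, 40, 85],
  [0, 0, 0, 0, 0, 20, 85],
  [0, 0, 0, 0, 0, 10, 85],
  [0, 0, 0, 0, 0, 0, 85],
  [0, 0, 0, 0, 0, 0, 60],
  [0, 0, 0, 0, 0, 0, 52],
  [0, 0, 0, 0, 0, 0, 48],
  [0, 0, 0, 0, 0, 0, 45],
  [0, 0, 0, 0, 0, 0, 36],
  [0, 0, 0, 0, 0, 0, 28],
  [0, 0, 0, 0, 0, 0, 28],
  [0, 0, 0, 0, 0, 0, 28],
])

```text
time: 49.72
ee_pos: [542.2, -58.6, 41.8]
tcp_rot: [0.0, 0.663, 0.749, 0.0]
ft_force: [-2.3, -0.9, 5.3]
finger_gap: 43.0
```

```bash
python3 - <<'E'
from look import *
go(ctrl.observe(),494.5,-319.7,40.7,1.6928)
E
```

```text
t 49.73 TCP [542.2 -58.6  41.8] psi 1.6928 F [-2.3 -0.9  5.3] gap 43.0
tool shift [-253.4  -79.1] z 1.1 wz -0.0 tilt [ 5.e-04 -1.e-04 -1.e+00]
```

Call:
jog_arm([
  [0, 0, 0, 0, 0, -10, 28],
  [0, 0, 0, 0, 0, -35, 28],
  [0, 0, 0, 0, 0, -40, 28],
  [0, 0, 0, 0, 0, -40, 28],
  [0, 0, 0, -20, -6, 0, 28],
  [0, 0, 0, -36, -11, 0, 28],
  [0, 0, 0, -36, -11, 0, 28],
  [0, 0, 0, -36, -11, 0, 28],
  [0, 0, 0, -36, -11, 0, 28],
  [0, 0, 0, -36, -11, 0, 28],
  [0, 0, 0, -36, -11, 0, 28],
  [0, 0, 0, -17.1, -7.1, 0, 28],
  [0, 0, 0, 0, 0, 0, 28],
  [0, 0, 0, 0, 0, 30, 28],
  [0, 0, 0, 0, 0, 40, 28],
  [0, 0, 0, 0, 0, 30, 28],
  [0, 0, 0, 0, 0, 15, 28],
  [0, 0, 0, 0, 0, 0, 28],
  [0, 0, 0, 0, 0, 0, 28],
])

```text
time: 52.1
ee_pos: [495.0, -319.5, 52.8]
tcp_rot: [0.001, 0.663, 0.749, 0.0]
ft_force: [0.3, -0.1, -2.0]
finger_gap: 42.6
```

```bash
python3 - <<'E'
from look import *
go(ctrl.observe(),494.5,-319.4,42.8,1.6928)
E
```

```text
t 52.1 TCP [ 495.  -319.5   52.8] psi 1.6931 F [ 0.3 -0.1 -2. ] gap 42.6
tool shift [ 0.2 -0.5] z 10.0 wz 0.0003 tilt [ 0.0016 -0.0011 -1.    ]
```

Call:
jog_arm([
  [0, 0, 0, 0.1, -0.2, 5, 28],
  [0, 0, 0, 0, 0, 3, 28],
  [0, 0, 0, 0, 0, 1, 28],
  [0, 0, 0, 0, 0, 0.5, 28],
  [0, 0, 0, 0, 0, 0, 28],
])

```text
time: 52.72
ee_pos: [494.1, -319.4, 42.8]
tcp_rot: [0.0, 0.663, 0.749, -0.0]
ft_force: [-4.3, 3.1, 8.9]
finger_gap: 42.8
```

Call:
jog_arm([
  [0, 0, 0, 0, 0, 0, 43],
  [0, 0, 0, 0, 0, 0, 48],
  [0, 0, 0, 0, 0, 0, 60],
  [0, 0, 0, 0, 0, 0, 85],
  [0, 0, 0, 0, 0, 0, 85],
  [0, 0, 0, 0, 0, -20, 85],
  [0, 0, 0, 0, 0, -40, 85],
  [0, 0, 0, 0, 0, -50, 85],
  [0, 0, 0, 0, 0, -50, 85],
  [0, 0, 0, -20, -40, 0, 85],
  [0, 0, 0, -20, -40, 0, 85],
  [0, 0, 0, -20, -40, 0, 85],
  [0, 0, 0, -20, -40, 0, 85],
  [0, 0, 0, -20, -40, 0, 85],
  [0, 0, 0, -20, -40, 0, 85],
  [0, 0, 0, -20, -20, 0, 85],
  [0, 0, 0, 0, 0, 0, 85],
  [0, 0, 0, 0, 0, 0, 85],
])

```text
time: 54.98
ee_pos: [253.5, -489.5, 202.6]
tcp_rot: [0.0, 0.663, 0.749, -0.0]
ft_force: [-0.0, -0.4, 1.2]
finger_gap: 85.1
```

```bash
python3 - <<'E'
from look import *
view('top','pics/t10.png',110,190,280,110,2); view('side','pics/s10.png',210,110,130,270,2); view('top','pics/t11.png',290,200,100,72,5)
a,b,c=[cv2.imread(f'pics/{n}.png') for n in('t10','s10','t11')]
o=np.zeros((600,830,3),np.uint8); o[:220,:560]=a; o[:540,565:825]=b; o[230:590,:500]=c; cv2.imwrite('pics/c10.png',cv2.resize(o[:,:826],(800,581)))
go(ctrl.observe(),0,0,0)
E
```

```text
t 55.12 TCP [ 253.8 -489.4  202.2] psi 1.694 F [ 0.2 -0.3  0.4] gap 84.8
tool shift [ 516.8 -191.7] z 202.2 wz None tilt [ 2.e-04 -3.e-04 -1.e+00]
```

View pics/c10.png

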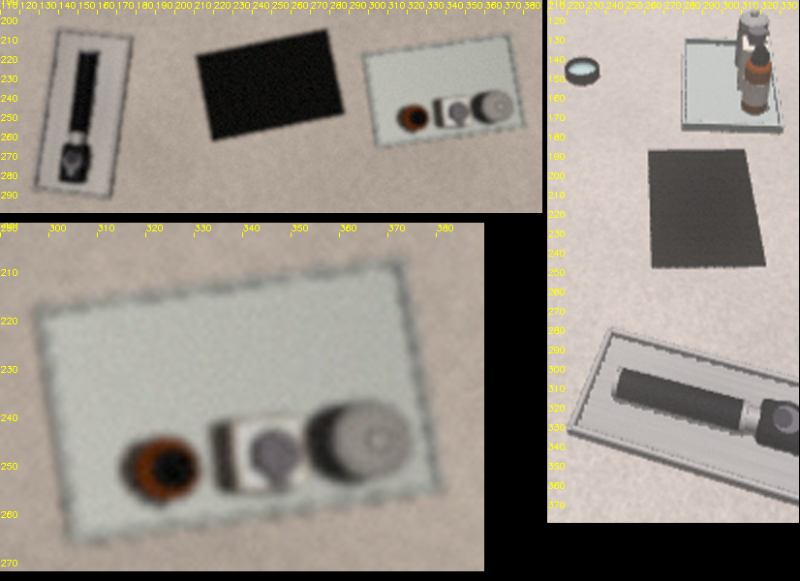

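The final view shows the mat empty, the scope centred lengthwise in the steel tray, and all three containers upright back in the row. As a last check I'll compare their image positions with the first picture numerically.

```bash
python3 - <<'E'
from look import *
a=cv2.imread('pics/top0raw.png',0).astype(np.float32); sa=cv2.imread('pics/side0raw.png',0).astype(np.float32)
b=cv2.cvtColor(ctrl.camera('top')['color'],cv2.COLOR_BGR2GRAY).astype(np.float32); sb=cv2.cvtColor(ctrl.camera('side')['color'],cv2.COLOR_BGR2GRAY).astype(np.float32)
def m(A,B,x,y,w,h,f=8):
    T=cv2.resize(A[y:y+h,x:x+w],None,fx=f,fy=f,interpolation=cv2.INTER_CUBIC); S=cv2.resize(B[y-4:y+h+4,x-4:x+w+4],None,fx=f,fy=f,interpolation=cv2.INTER_CUBIC)
    _,v,_,p=cv2.minMaxLoc(cv2.matchTemplate(S,T,cv2.TM_CCOEFF_NORMED)); return (np.array(p)/f-4).round(2),round(v,3)
for n,r in(('dropper',(313,244,20,16)),('square',(338,240,16,17)),('jar',(356,239,20,16)),('ref tray corner',(298,257,16,14)),('lens',(318,145,27,28)),('occl',(212,144,70,28)),('case',(132,138,54,33))): print(n,*m(a,b,*r))
print('side dropper',*m(sa,sb,309,132,18,38))
E
```

```text
dropper [0.12 0.  ] 0.998
square [0.12 0.12] 0.988
jar [0.12 0.12] 0.996
ref tray corner [0. 0.] 0.988
lens [0. 0.] 0.997
occl [0. 0.] 0.999
case [0. 0.] 0.998
side dropper [0. 0.] 0.988
```

All three containers are back within about 0.4 mm and the bystanders have not moved. Handing in.

```bash
python3 -c "
from rig import ctrl
print(ctrl.sign_off())"
```

```text
the job is handed in; nothing more can be done
None
```

The job is done and handed in at about 55 s of the 144 s allowed. I stood the dropper, square bottle and jar on the mat, laid the ophthalmoscope lengthwise in the steel tray, and put each container back on its own spot.

**Last checks:**
- **Containers:** compared with the first picture, each container is within about 0.12 px (under 0.5 mm) of where it stood. All are upright and the mat is empty.
- **Ophthalmoscope:** by eye in the final picture it lies near the middle of the steel tray, along its length. I did not measure its position there.
- **Bystanders:** the lens, occluder and case show no movement.
- **Forces:** every set-down was by gentle contact, with wrist readings of at most about 20 N. These were read at the end of each move only.

**Disagreement:** the two cameras differed by about 3 mm in x and suggested slight lens distortion. I trusted the side view, checked against the known finger positions, and every grasp was centred to about 1 mm. The measured finger opening also read 1–2 mm smaller than the nominal diameters of the dropper, jar and ophthalmoscope handle. I took that as a gauge offset.

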